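# Open the press-and-turn safety cap of a solvent bottle

### The arm

A 6-joint arm with a two-finger parallel gripper is mounted at the origin on the work surface. World frame = base frame: x ahead of the robot, y to its left, z up, the work surface at z = 0. Lengths are in m, angles in rad, forces in N, time in s.
With the tool pointing down it reaches from about 0.3 to 0.825 m from the base axis. Payload 5.4 kg.
Tool frame: the origin (TCP) lies at the very end of the fingers, on their centre line; the grasp point (between the pads) lies 19 mm behind it (bot.tcp_to_grasp is the distance from the TCP to the grasp point, in m); z points along the fingers, y is the line along which they close (so a half turn about z gives the same grasp; the last joint's range is limited). The gripper opens to 92 mm and grips with 3 to 60 N. Pads are 20 mm wide; open, the fingers measure 128 mm over their backs; the gripper's body (75 mm by 189 mm) begins 69 mm behind the grasp point.
Start: joints at [-1.368, 0.158, 1.597, -0, 1.386, -0.21], TCP at [0.231, -0.527, 0.215] pointing down, gripper open.
Joint ranges: [-2.91, 2.91], [-0.94, 2.29], [0.18, 2.7], [-1.29, 4.43], [0.17, 2.64], [-3, 3]. Speed limits (rad/s): [2.57, 2.57, 3.14, 3.14, 3.14, 3.14].

### API

Orientations are given as a rotation vector (axis times angle).
In Python, from rig import bot, camera, spotter gives the robot as it stands. The module is installed in compiled form; this text tells all that it offers.
- The arm moves only by the tool drive_tool, never from a script. Its arguments are lists of equal length, an entry for each row: "translation": the shift along the tool's x, y, z normalised to -1 to 1, where 1 is 1 m, a list of three; "rot": the turn, a rotation vector about the tool's x, y, z normalised to -1 to 1, where 1 is 180 degrees, a list of three; "grip": the finger opening in mm, from 0 to 91.9. A call has 1 to 5 rows; each row is the pose to reach, as a shift and turn from the pose commanded when the call began, along the tool's axes at that moment, turning the shorter way round; what a row does not reach only later rows make up. A row lasts 1/8 s, in which the tool goes at most 62.5 mm and 10.7 degrees, less where a joint would pass 70% of its speed; a pose out of reach is approached as far as the arm can. A call with a number of a shift or a turn outside -1 to 1 is refused whole. A call with a gripper value outside its range is refused whole. The fingers move at their own pace and stop on an object; "squeeze" is the grip in N (left out, the last holds). Time passes only in rows, so rows that repeat a pose let the fingers close. It gives the time, the measured TCP pose, the force, the opening and the grip force at its end, in the units of the state.
- bot.read_state(): the state, without advancing time (a new reading comes with each control period).
- camera(name): name is "side" or "top"; returns a dict with "pixels" (420x560x3 uint8, blue, green, red), "z_map" (420x560 float32, m along the optical axis (not along the pixel's ray), 0 where there is no reading), "K" (3x3 intrinsics, pixels), "extrinsics" (4x4, takes a point from world to camera coordinates). Camera axes: x right, y down, z forward; pixel columns grow to the right and rows downward; lengths in m; the calibration is good to about 2 mm. A picture is of the moment at which its call begins.
- bot.sign_off(): hands the job in; it is judged then, once.
Trained networks look in the newest picture that a camera, given by its name, has taken for a name from the list of things; names that differ only in an ending like _2 or _b are one class to them, and where a whole thing is asked for, a point or a joint stands for the part that bears it (a point fixed in the world has none). Each returns a list of dicts, best first, with "score" (0 to 1); they miss things now and then, are a little off and sometimes report something else, mostly with a low value. They report only what shows in the picture. A call takes as long as a camera call. They do not tell look-alikes from the thing itself.
- spotter.search_frame(camera, label): "point" ([column, row] in pixels, amid what is visible of it).
The state is a dict: "time_s": time; "qpos": joint angles; "dq": joint speeds; "effort": joint torques, N m; "ee_pos": TCP position; "orientation": TCP orientation; "ft_force": force on the tool from outside, world axes, zero at the start; "torque": the same for the moment, N m; "finger_gap": finger opening in m; "grasp_force": force on a finger pad.
Only numpy, scipy, OpenCV 4.12 (cv2) and the standard library are available. Lean on these libraries where they do the work, as an engineer would, in place of code of your own. Each camera call takes 0.05 s, during which the arm holds its last target. There are 200 camera calls.

### The job

Open the solvent bottle that stands in the plywood holder: push its safety cap down firmly but not brutally (some 20 N, never over 30 N) until it bottoms out and, keeping it down and never forcing a cap that will not turn, turn it anticlockwise to its stop, then lift it off. Stand the cap gently, right way up, in the empty half of the parts tray, and leave everything else on the bench undisturbed.

Things in the scene. Friction and masses are not known exactly. Their poses are not given: they have to be found in the camera images.
- bottle: Amber solvent bottle, round, 72 mm in diameter, upright in a square plywood holder (110 x 110 mm, 35 mm high) fixed to the bench. Origin: on the bench, on the bottle's vertical axis; z up. The shoulder slopes from z = 82 mm (radius 34 mm) up to z = 92 mm (radius 16 mm); above it only the neck with the cap. The closed cap's lower rim is at z = 108 mm, its top at z = 146 mm.
- neck_top (a point): Top of the neck's flange, on the axis, 126 mm above the bench; axes as the bottle's. The cap lifts off only when its x axis lies along the bottle's (either way round), from 15 degrees before to 3 degrees past that; a fixed stop ends the turn there. Closed, the cap stands 72 to 78 degrees clockwise of it seen from above, so it is turned that far anticlockwise.
- bayonet (a point): Middle of the bayonet in the neck. Its locking teeth reach 2.5 to 10.5 mm down (differs from bottle to bottle, cannot be seen); 1.6 mm deeper is a hard bottom stop, so it is felt 4 to 12 mm below the cap's closed height, as a steep rise above the spring's force. Turning the cap when it is not down far enough is blocked; over 30 N on a tooth ruins it (0.5 N m of turn is safe). Over 25 N on the stop beyond the spring ruins the liner.
- cap: Black round ribbed cap on the bottle, 46 mm in diameter, 38 mm high, 36 to 59 g, hollow below, with a small raised bar on its top along its +x axis. Loose body; origin: centre of its lower rim; z up along its axis. It has 1.4 mm of side play on the neck. Set down upright it stands on its rim.
- cap_top (a point): Centre of the cap's flat top, 38 mm above its origin. A spring pushes the closed cap up with 5 N, plus 0.6 N per mm pressed (12 N at most before the bottom stop).
- cap_lugs (a point): Middle between the two lugs inside the cap, 12 mm above its rim. Keep the cap down for the whole turn: the lugs pass the teeth only near its end. At the end of the turn the spring lifts the cap 4 mm if it is let up; it lifts straight off, free after 8 mm.
- tray: Grey plastic parts tray fixed to the bench, 125 (x) x 170 (y) mm, floor 5 mm above the bench, walls 4 mm thick, top 14 mm above the bench. Origin: centre of its underside. A low rib across it at y = +25 mm (12 mm high) parts it; the half at +y holds a brass fitting, the larger half at -y is empty.
- tray_empty_half (a point): Middle of the floor of the tray's empty half, 5 mm above the bench; axes as the tray's. The half is 117 (x) by 104 (y) mm inside. The cap standing there has its origin at the height of this point.
- fitting: Bystander: brass hose fitting, 26 mm wide, 26 mm high, loose in the tray's half at +y; origin: centre of its underside.
- screwdriver: Bystander: screwdriver, 170 mm long, lying on the bench between bottle and tray, along x.
- glue_jar: Bystander: jar with white lid, 56 mm in diameter, 70 mm high; origin: centre of its underside.
- tape_roll: Bystander: roll of paper tape, 80 mm in diameter, 40 mm high; origin: centre of its underside.
- mug: Bystander: white mug, 76 mm in diameter, 85 mm high; origin: centre of its underside.
- hammer: Bystander: hammer, 240 mm long, lying along y beyond the working area.
- brush: Bystander: wooden brush, 140 x 35 mm, 46 mm high; origin: centre of its underside.
- yellow_bin: Bystander: yellow open bin, 100 x 140 mm, 60 mm high; origin: centre of its underside.
Mind the look-alikes: they are no part of the job. Leave any green look-alike of the bottle alone. What is shaped like the cap but pink is not meant.

How it is judged:
On the way, in this order (a step that is already met when the one before it is completed fails the run):
1. the cap is pressed down on the neck, at least 2 mm below its closed height (z of cap in the frame of bottle below 0.106 m and horizontal distance between cap and bottle below 0.006 m), for 0.1 s.
2. the cap is turned to the release place, still on the neck (angle between the x axis of cap and the x axis of bottle, either way round below 0.35 rad and horizontal distance between cap and bottle below 0.006 m and z of cap in the frame of bottle below 0.116 m), for 0.05 s.
3. the cap is lifted clear of the neck (z of cap in the frame of bottle above 0.138 m), for 0.05 s.
At the end, for the whole second after the job is handed in: The cap stands right way up (within 0.08 rad) and at rest on the floor of the empty half of the tray: its origin within 45 mm of that half's middle along the tray's x, within 36 mm along the tray's y, and within 4 mm of the floor's height (x of cap in the frame of tray_empty_half between -0.045 and 0.045 m and y of cap in the frame of tray_empty_half between -0.038 and 0.036 m and z of cap in the frame of tray_empty_half between -0.004 and 0.004 m and angle between cap's own z axis and vertical below 0.08 rad and linear speed of cap below 0.02 m/s); the robot touches nothing.
It fails at once if the cap is jammed down on the bottom stop with more than 25 N on top of the spring's force (liner ruined) (contact force between cap and neck_insert_c0 above 25 N).
It fails at once if the cap is forced round against the locking teeth (more than 30 N on a tooth: teeth chewed up) (contact force between cap and neck_insert_c1 above 30 N or contact force between cap and neck_insert_c2 above 30 N or contact force between cap and neck_insert_c3 above 30 N or contact force between cap and neck_insert_c4 above 30 N).
It fails at once if the cap is dropped or slammed into the tray (more than 30 N) (contact force between cap and tray above 30 N).
It fails at once if another thing on the bench is moved by more than 20 mm (distance of any of fitting, screwdriver, glue_jar, tape_roll, mug, hammer, brush, yellow_bin from where it was at the start of the episode above 0.02 m).
It also fails if it takes over 64 s, if anything falls off the work surface, if the arm or the gripper's body presses on something with over 40 N, if the wrist force passes 120 N, or if a joint passes its speed limit or range.

## Working session

There is one attempt and no reset: what is moved stays moved. The work goes in short steps, Python scripts to look and compute and a tool call to move; the robot and the scene stay as the last step left them, time stands still between calls to the robot, and variables do not carry over. Pictures are saved under pics/ and viewed, at most 10 in all, crops included, and the job is handed in when it is done.

Besides the shell and the picture viewer there is one more tool, called after ">>>" in YAML: its name, and indented under it one key for each argument. drive_tool: Moves the arm, as the interface text tells. Scaled input: -1 to 1 covers 1 m each way for a shift and 180 degrees each way for a turn. Its arguments: {"type":"object","properties":{"translation":{"type":"array","items":{"type":"array","items":{"type":"number","minimum":-1,"maximum":1}}},"rot":{"type":"array","items":{"type":"array","items":{"type":"number","minimum":-1,"maximum":1}}},"grip":{"type":"array","items":{"type":"number"}},"squeeze":{"type":"number"}},"required":["translation","rot","grip"]}

```bash
mkdir -p pics; cat > h.py <<'E'
import numpy as np, cv2
from rig import bot, camera, spotter
def world(c,u,v,z=None):
    K=c["K"];E=np.linalg.inv(c["extrinsics"])
    r=np.array([(u-K[0,2])/K[0,0],(v-K[1,2])/K[1,1],1.])
    if z is None: return E[:3,:3]@(r*c["z_map"][int(round(v)),int(round(u))])+E[:3,3]
    d=E[:3,:3]@r; return E[:3,3]+d*(z-E[2,3])/d[2]
def cloud(c):
    K=c["K"];E=np.linalg.inv(c["extrinsics"]);Z=c["z_map"]
    v,u=np.indices(Z.shape)
    P=np.stack([(u-K[0,2])/K[0,0]*Z,(v-K[1,2])/K[1,1]*Z,Z],-1)
    return P@E[:3,:3].T+E[:3,3]
E
python3 - <<'E'
from h import *
for n in ("top","side"):
    c=camera(n); cv2.imwrite(f"pics/{n}0.png",c["pixels"]); np.savez(f"{n}0.npz",**c)
    for l in ("cap","bottle","tray","fitting","screwdriver"):
        for d in spotter.search_frame(n,l)[:3]:
            u,v=d["point"]; print(n,l,np.round([u,v],1),round(d["score"],2),world(c,u,v).round(3))
s=bot.read_state();print(s["time_s"],s["ee_pos"],s["orientation"],s["ft_force"])
E
```

```text
top cap [355.4 160. ] 0.87 [ 0.614 -0.217  0.037]
top cap [369.  199.7] 0.69 [ 0.483 -0.22   0.145]
top bottle [353.  207.6] 0.69 [ 0.476 -0.195  0.083]
top bottle [429.6 316.7] 0.62 [ 0.211 -0.363  0.09 ]
top bottle [360.5 276.3] 0.58 [ 0.306 -0.203  0.092]
top tray [185.3 193. ] 0.73 [0.534 0.243 0.003]
top tray [354.1 206.6] 0.7 [ 0.478 -0.198  0.085]
top tray [366.  198.2] 0.59 [ 0.487 -0.213  0.145]
top fitting [167.3 186.3] 0.55 [0.548 0.287 0.024]
top fitting [326.  118.9] 0.35 [ 0.74  -0.146  0.017]
top screwdriver [276.7 230.3] 0.91 [ 0.427 -0.005  0.026]
side cap [313. 149.] 0.67 [ 0.483 -0.205  0.142]
side cap [270.7 164.5] 0.51 [ 0.617 -0.194  0.036]
side bottle [311.2 174.2] 0.74 [ 0.48  -0.193  0.051]
side bottle [426.7 167.5] 0.6 [ 0.173 -0.406  0.014]
side bottle [349.5 190.9] 0.58 [ 0.357 -0.195  0.032]
side tray [225.1 294. ] 0.75 [0.528 0.241 0.006]
side fitting [203.9 309. ] 0.61 [0.551 0.3   0.015]
side screwdriver [300.6 233.9] 0.91 [ 0.429 -0.002  0.017]
0.6 [ 0.23065384 -0.52670312  0.21460507] [3.07491114e+00 6.43806851e-01 1.67209134e-05] [0.91430853 0.11807276 0.70552901]
```

View pics/top0.png

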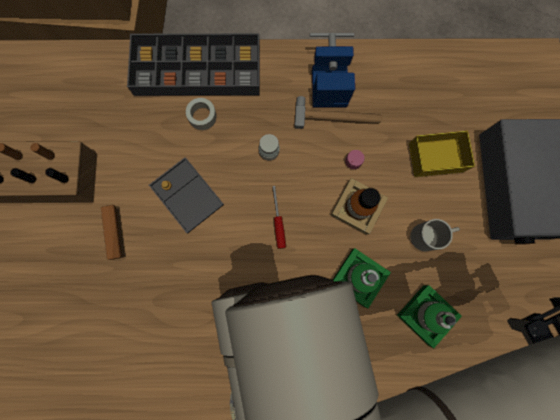

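View pics/side0.png

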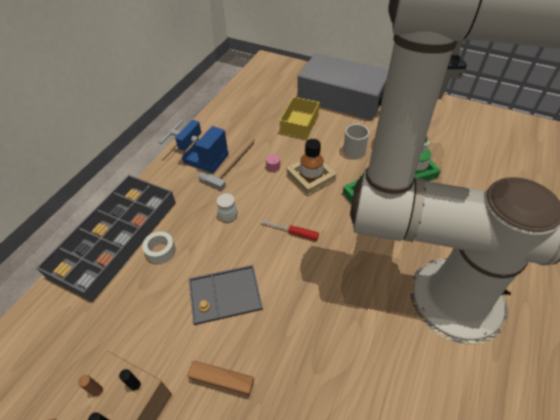

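```bash
python3 - <<'E'
from h import *
im=cv2.imread("pics/top0.png")
cv2.imwrite("pics/crop.png",cv2.resize(im[140:300,300:460],None,fx=3.7,fy=3.7,interpolation=cv2.INTER_CUBIC))
E
```

```text
(no output)
```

View pics/crop.png

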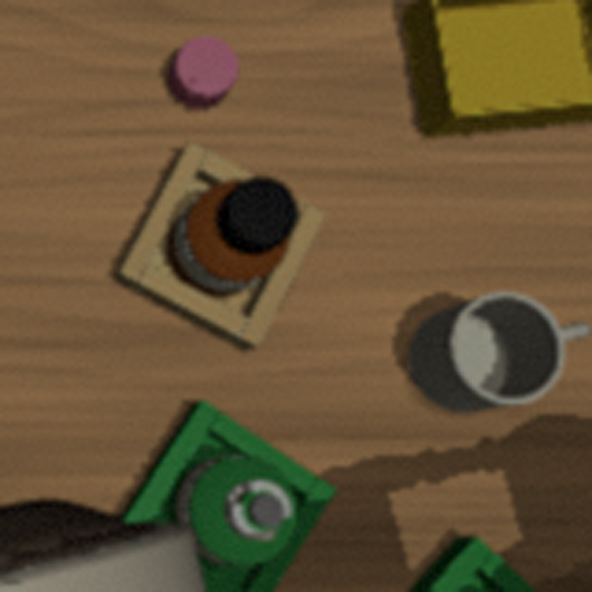

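The top crop shows the amber bottle with its black cap, at (369,199) in the top view and (313,149) in the side view, in the plywood holder; this is the one described. Look-alikes are the pink cap at (355,160) and the green bottles at (365,277) and (435,315), none of which are meant. The tray is at (187,195), with the fitting at its upper left and the empty half at the lower right. Next I measure exactly.

```bash
python3 - <<'E'
from h import *
for n in ("top","side"):
    c=dict(np.load(f"{n}0.npz"));P=cloud(c)
    d=np.hypot(P[...,0]-.483,P[...,1]+.21)
    m=(d<.05)&(P[...,2]>.137)&(P[...,2]<.17)
    q=P[m]; 
    (cx,cy),r=cv2.minEnclosingCircle(q[:,:2].astype(np.float32))
    print(n,"cap top",len(q),np.median(q[:,2]),q[:,:2].mean(0),(cx,cy),r, q.min(0),q.max(0))
    # dark px centroid
    g=c["pixels"].max(2)
    m2=(d<.05)&(P[...,2]>.139); v,u=np.nonzero(m2); print(" px",u.mean(),v.mean(), world(c,u.mean(),v.mean(),.146))
    # holder top
    m=(np.hypot(P[...,0]-.483,P[...,1]+.21)<.1)&(abs(P[...,2]-.035)<.006)
    q=P[m][:,:2].astype(np.float32);print(" holder",len(q),cv2.minAreaRect(q))
    # tray
    B=c["pixels"].astype(int); grey=(np.ptp(B,axis=2)<28)
    m=(np.hypot(P[...,0]-.53,P[...,1]-.24)<.14)&(P[...,2]<.03)&(P[...,2]>-.01)&grey
    l,lab,st,ce=cv2.connectedComponentsWithStats(m.astype(np.uint8)); k=1+st[1:,4].argmax()
    q=P[lab==k]; print(" tray",len(q),cv2.minAreaRect(q[:,:2].astype(np.float32)), np.percentile(q[:,2],[5,50,95]))
    f=P[(np.hypot(P[...,0]-.549,P[...,1]-.29)<.03)&(P[...,2]>.02)];print(" fitting",f.mean(0))
E
```

```text
top cap top 309 0.14596165666520544 [ 0.48938766 -0.22266037] (0.4905718266963959, -0.2239229679107666) 0.023814715445041656 [ 0.46823877 -0.24707219  0.13717711] [ 0.51204389 -0.20045215  0.15237758]
 px 370.1485148514852 196.95049504950495 [ 0.4895089  -0.22276628  0.146     ]
 holder 769 ((0.49055349826812744, -0.2238042950630188), (0.11042313277721405, 0.11042262613773346), 60.59290313720703)
 tray 2779 ((0.5290319919586182, 0.23961827158927917), (0.1721765100955963, 0.12487354129552841), 38.97928237915039) [0.00183479 0.00518243 0.01485216]
 fitting [0.55327572 0.29187474 0.0287803 ]
side cap top 160 0.14522082980829232 [ 0.49096717 -0.21916697] (0.49210232496261597, -0.22232046723365784) 0.023553982377052307 [ 0.47027681 -0.24249003  0.13705344] [ 0.51348333 -0.20071472  0.14976133]
 px 312.34437086092714 144.17880794701986 [ 0.49096705 -0.21885113  0.146     ]
 holder 435 ((0.4925227165222168, -0.222661554813385), (0.11216393858194351, 0.1133938804268837), 60.985538482666016)
 tray 3000 ((0.5300703048706055, 0.24036745727062225), (0.16776740550994873, 0.1272737979888916), 38.916786193847656) [0.00113192 0.00419647 0.01389641]
 fitting [0.55423315 0.29571778 0.02853398]
```

The cap axis is at (0.490, -0.223) with its top at z 0.146; both views agree. The tray's empty half is centred at (0.507, 0.222). Moving over the cap.

>>> drive_tool:
  translation:
    - [0.045,-0.022,0]
    - [0.09,-0.0437,0]
    - [0.135,-0.0655,0]
    - [0.18,-0.0873,0]
    - [0.18,-0.0873,0]
  rot:
    - [0,0,0]
    - [0,0,0]
    - [0,0,0]
    - [0,0,0]
    - [0,0,0]
  grip: [90,90,90,90,90]

```text
time_s: 1.23
ee_pos: [0.3622, -0.3723, 0.2147]
orientation: [-3.073, -0.651, -0.001]
ft_force: [-0.6, -1.4, -0.0]
finger_gap: 0.0896
grasp_force: 0.0
```

>>> drive_tool:
  translation:
    - [0.045,-0.022,0]
    - [0.09,-0.0437,0]
    - [0.135,-0.0655,0]
    - [0.179,-0.0873,0]
    - [0.179,-0.0873,0]
  rot:
    - [0,0,0]
    - [0,0,0]
    - [0,0,0]
    - [0,0,0]
    - [0,0,0]
  grip: [90,90,90,90,90]

```text
time_s: 1.85
ee_pos: [0.4905, -0.2215, 0.2146]
orientation: [-3.074, -0.649, -0.0]
ft_force: [-0.7, 0.0, 0.6]
finger_gap: 0.0892
grasp_force: 0.0
```

>>> drive_tool:
  translation:
    - [-0.001,0.001,0.03]
    - [-0.001,0.001,0.06]
    - [-0.001,0.001,0.085]
    - [-0.001,0.001,0.103]
    - [-0.001,0.001,0.103]
  rot:
    - [0,0,0]
    - [0,0,0]
    - [0,0,0]
    - [0,0,0]
    - [0,0,0]
  grip: [90,90,90,90,90]

```text
time_s: 2.48
ee_pos: [0.4877, -0.2244, 0.1103]
orientation: [-3.073, -0.642, 0.003]
ft_force: [0.3, 0.5, 0.2]
finger_gap: 0.0899
grasp_force: 0.0
```

>>> drive_tool:
  translation:
    - [0,0,0]
    - [0,0,0]
    - [0,0,0]
    - [0,0,0]
    - [0,0,0]
  rot:
    - [0,0,0]
    - [0,0,0]
    - [0,0,0]
    - [0,0,0]
    - [0,0,0]
  grip: [40,40,40,40,40]
  squeeze: 10

```text
time_s: 3.1
ee_pos: [0.4894, -0.2248, 0.1119]
orientation: [3.073, 0.644, 0.001]
ft_force: [1.1, -2.7, -0.3]
finger_gap: 0.0457
grasp_force: 10.0
```

>>> drive_tool:
  translation:
    - [0,0.001,0]
    - [0,0.001,0]
    - [0,0.001,0]
  rot:
    - [0,0,0]
    - [0,0,0]
    - [0,0,0]
  grip: [40,40,40]
  squeeze: 55

```text
time_s: 3.48
ee_pos: [0.4894, -0.2249, 0.1119]
orientation: [-3.075, -0.644, -0.0]
ft_force: [-1.1, -0.2, 4.1]
finger_gap: 0.0452
grasp_force: 55.0
```

>>> drive_tool:
  translation:
    - [0,0,0.001]
    - [0,0,0.002]
    - [0,0,0.002]
  rot:
    - [0,0,0]
    - [0,0,0]
    - [0,0,0]
  grip: [40,40,40]

```text
time_s: 3.85
ee_pos: [0.4895, -0.2249, 0.1098]
orientation: [3.075, 0.644, 0.0]
ft_force: [-1.5, 1.2, 4.3]
finger_gap: 0.0456
grasp_force: 55.0
```

>>> drive_tool:
  translation:
    - [0,0,0.001]
    - [0,0,0.0015]
    - [0,0,0.0015]
  rot:
    - [0,0,0]
    - [0,0,0]
    - [0,0,0]
  grip: [40,40,40]

```text
time_s: 4.22
ee_pos: [0.4895, -0.2249, 0.1085]
orientation: [3.075, 0.644, 0.0]
ft_force: [-0.9, 1.7, 6.0]
finger_gap: 0.0456
grasp_force: 55.0
```

>>> drive_tool:
  translation:
    - [0,0,0.0008]
    - [0,0,0.0008]
  rot:
    - [0,0,0]
    - [0,0,0]
  grip: [40,40]

```text
time_s: 4.47
ee_pos: [0.4895, -0.225, 0.1078]
orientation: [3.075, 0.644, 0.0]
ft_force: [-1.9, 1.5, 7.8]
finger_gap: 0.0455
grasp_force: 55.0
```

>>> drive_tool:
  translation:
    - [0,0,0.0008]
    - [0,0,0.0008]
  rot:
    - [0,0,0]
    - [0,0,0]
  grip: [40,40]

```text
time_s: 4.72
ee_pos: [0.4895, -0.225, 0.107]
orientation: [3.075, 0.644, 0.0]
ft_force: [-1.5, 1.6, 7.8]
finger_gap: 0.0455
grasp_force: 55.0
```

>>> drive_tool:
  translation:
    - [0,0,0.0008]
    - [0,0,0.0008]
  rot:
    - [0,0,0]
    - [0,0,0]
  grip: [40,40]

```text
time_s: 4.97
ee_pos: [0.4895, -0.225, 0.1063]
orientation: [3.075, 0.644, 0.0]
ft_force: [-1.8, 1.6, 7.0]
finger_gap: 0.0451
grasp_force: 55.0
```

>>> drive_tool:
  translation:
    - [0,0,0.0008]
    - [0,0,0.0008]
  rot:
    - [0,0,0]
    - [0,0,0]
  grip: [40,40]

```text
time_s: 5.22
ee_pos: [0.4895, -0.225, 0.1056]
orientation: [3.075, 0.644, 0.0]
ft_force: [-2.3, 2.8, 7.8]
finger_gap: 0.0454
grasp_force: 55.0
```

>>> drive_tool:
  translation:
    - [0,0,0.0008]
    - [0,0,0.0008]
  rot:
    - [0,0,0]
    - [0,0,0]
  grip: [40,40]

```text
time_s: 5.48
ee_pos: [0.4895, -0.225, 0.1049]
orientation: [3.075, 0.644, 0.0]
ft_force: [-2.1, 1.8, 8.7]
finger_gap: 0.0454
grasp_force: 55.0
```

>>> drive_tool:
  translation:
    - [0,0,0.0008]
    - [0,0,0.0008]
  rot:
    - [0,0,0]
    - [0,0,0]
  grip: [40,40]

```text
time_s: 5.72
ee_pos: [0.4895, -0.225, 0.1041]
orientation: [3.075, 0.644, 0.0]
ft_force: [-2.5, 2.6, 7.9]
finger_gap: 0.0458
grasp_force: 55.0
```

>>> drive_tool:
  translation:
    - [0,0,0.0008]
    - [0,0,0.0008]
  rot:
    - [0,0,0]
    - [0,0,0]
  grip: [40,40]

```text
time_s: 5.98
ee_pos: [0.4896, -0.225, 0.1034]
orientation: [3.075, 0.644, 0.0]
ft_force: [-2.5, 3.3, 10.0]
finger_gap: 0.0455
grasp_force: 55.0
```

>>> drive_tool:
  translation:
    - [0,0,0.0008]
    - [0,0,0.0008]
  rot:
    - [0,0,0]
    - [0,0,0]
  grip: [40,40]

```text
time_s: 6.22
ee_pos: [0.4895, -0.225, 0.1026]
orientation: [3.075, 0.644, 0.0]
ft_force: [-3.3, 2.6, 10.1]
finger_gap: 0.0455
grasp_force: 55.0
```

>>> drive_tool:
  translation:
    - [0,0,0.0006]
    - [0,0,0.0006]
  rot:
    - [0,0,0]
    - [0,0,0]
  grip: [40,40]

```text
time_s: 6.48
ee_pos: [0.4896, -0.225, 0.1023]
orientation: [3.075, 0.644, 0.0]
ft_force: [-3.9, 3.0, 11.0]
finger_gap: 0.0454
grasp_force: 55.0
```

>>> drive_tool:
  translation:
    - [0,0,0.0006]
    - [0,0,0.0006]
  rot:
    - [0,0,0]
    - [0,0,0]
  grip: [40,40]

```text
time_s: 6.72
ee_pos: [0.4896, -0.225, 0.1023]
orientation: [3.075, 0.644, 0.0]
ft_force: [-5.5, 3.2, 13.9]
finger_gap: 0.0453
grasp_force: 55.0
```

>>> drive_tool:
  translation:
    - [0,0,0.0006]
    - [0,0,0.0006]
  rot:
    - [0,0,0]
    - [0,0,0]
  grip: [40,40]

```text
time_s: 6.98
ee_pos: [0.4896, -0.225, 0.1022]
orientation: [3.075, 0.644, 0.0]
ft_force: [-6.7, 4.8, 18.0]
finger_gap: 0.0455
grasp_force: 55.0
```

```bash
cat > s.py <<'E'
from rig import bot
s=bot.read_state();print(s["torque"].round(3) if hasattr(s["torque"],"round") else s["torque"],s["qpos"])
E
python3 s.py
```

```text
[0.83  1.021 0.027] [-6.55141181e-01  1.81452574e-01  1.80466107e+00 -7.67041942e-05
  1.15529412e+00  5.02547508e-01]
```

>>> drive_tool:
  translation:
    - [0,0,0.0002]
    - [0,0,0.0002]
  rot:
    - [0,0,-0.01]
    - [0,0,-0.02]
  grip: [40,40]

```text
time_s: 7.22
ee_pos: [0.4902, -0.2255, 0.1022]
orientation: [3.051, 0.741, 0.002]
ft_force: [-3.9, 3.7, 16.6]
finger_gap: 0.0455
grasp_force: 55.0
```

```bash
python3 s.py
```

```text
[ 0.535  0.709 -0.055] [-6.55237742e-01  1.81740761e-01  1.80430037e+00  2.49030711e-05
  1.15357067e+00  4.38920256e-01]
```

>>> drive_tool:
  translation:
    - [0,0,0]
    - [0,0,0]
    - [0,0,0]
  rot:
    - [0,0,-0.02]
    - [0,0,-0.04]
    - [0,0,-0.06]
  grip: [40,40,40]

```text
time_s: 7.6
ee_pos: [0.4911, -0.226, 0.1023]
orientation: [2.966, 1.026, 0.005]
ft_force: [-0.6, 1.5, 13.0]
finger_gap: 0.0455
grasp_force: 55.0
```

```bash
python3 s.py
```

```text
[ 0.392  0.208 -0.088] [-6.55228447e-01  1.82136363e-01  1.80373067e+00  5.20878721e-04
  1.15123229e+00  2.49303924e-01]
```

>>> drive_tool:
  translation:
    - [0,0,0.0005]
    - [0,0,0.0006]
    - [0,0,0.0007]
    - [0,0,0.0008]
  rot:
    - [0,0,-0.02]
    - [0,0,-0.04]
    - [0,0,-0.06]
    - [0,0,-0.08]
  grip: [40,40,40,40]

```text
time_s: 8.1
ee_pos: [0.4916, -0.2263, 0.1022]
orientation: [2.812, 1.389, 0.005]
ft_force: [-0.5, 1.8, 17.1]
finger_gap: 0.0453
grasp_force: 55.0
```

```bash
python3 s.py
```

```text
[ 0.439  0.229 -0.066] [-6.55156099e-01  1.82718742e-01  1.80323816e+00  6.34818514e-04
  1.14969802e+00 -1.94463976e-03]
```

>>> drive_tool:
  translation:
    - [0,0,0.0001]
    - [0,0,0.0002]
    - [0,0,0.0003]
    - [0,0,0.0003]
  rot:
    - [0,0,-0.02]
    - [0,0,-0.04]
    - [0,0,-0.06]
    - [0,0,-0.08]
  grip: [40,40,40,40]

```text
time_s: 8.6
ee_pos: [0.4919, -0.2265, 0.1022]
orientation: [2.615, 1.73, 0.004]
ft_force: [-0.7, 2.0, 17.7]
finger_gap: 0.0454
grasp_force: 55.0
```

```bash
python3 s.py
```

```text
[ 0.345  0.171 -0.069] [-6.55124051e-01  1.82914888e-01  1.80302427e+00  7.62667723e-04
  1.14892464e+00 -2.53307414e-01]
```

>>> drive_tool:
  translation:
    - [0,0,0.0]
    - [0,0,0.0001]
    - [0,0,0.0002]
    - [0,0,0.0002]
  rot:
    - [0,0,-0.02]
    - [0,0,-0.04]
    - [0,0,-0.06]
    - [0,0,-0.08]
  grip: [40,40,40,40]

```text
time_s: 9.1
ee_pos: [0.4922, -0.2267, 0.1022]
orientation: [2.377, 2.043, 0.004]
ft_force: [-0.5, 2.1, 17.3]
finger_gap: 0.0453
grasp_force: 55.0
```

```bash
python3 s.py
```

```text
[ 0.266  0.032 -0.145] [-6.55142690e-01  1.83054439e-01  1.80279819e+00  8.30603559e-04
  1.14810117e+00 -5.04596009e-01]
```

>>> drive_tool:
  translation:
    - [0,0,0]
    - [0,0,0.0001]
    - [0,0,0.0001]
    - [0,0,0.0001]
  rot:
    - [0,0,-0.02]
    - [0,0,-0.04]
    - [0,0,-0.06]
    - [0,0,-0.06]
  grip: [40,40,40,40]

```text
time_s: 9.6
ee_pos: [0.4924, -0.2268, 0.1022]
orientation: [2.175, 2.256, 0.003]
ft_force: [0.8, 2.4, 17.8]
finger_gap: 0.0456
grasp_force: 55.0
```

```bash
python3 s.py
```

```text
[ 0.287 -0.104 -0.01 ] [-6.55079795e-01  1.83202161e-01  1.80268419e+00  8.80894665e-04
  1.14749970e+00 -6.91705257e-01]
```

>>> drive_tool:
  translation:
    - [0,0,0]
    - [0,0,0]
  rot:
    - [0,0,-0.012]
    - [0,0,-0.012]
  grip: [40,40]

```text
time_s: 9.85
ee_pos: [0.4924, -0.2268, 0.1022]
orientation: [2.133, 2.296, 0.003]
ft_force: [0.7, 0.7, 17.8]
finger_gap: 0.0459
grasp_force: 55.0
```

```bash
python3 s.py
```

```text
[ 0.293 -0.072 -0.074] [-6.55095938e-01  1.83228863e-01  1.80264980e+00  9.22485017e-04
  1.14748407e+00 -7.29100945e-01]
```

>>> drive_tool:
  translation:
    - [0,0,0]
    - [0,0,0]
  rot:
    - [0,0,-0.011]
    - [0,0,-0.011]
  grip: [40,40]

```text
time_s: 10.1
ee_pos: [0.4924, -0.2268, 0.1022]
orientation: [2.093, 2.332, 0.002]
ft_force: [1.1, 0.9, 16.3]
finger_gap: 0.0455
grasp_force: 55.0
```

```bash
python3 s.py
```

```text
[ 0.284 -0.1   -0.085] [-6.55163076e-01  1.83270092e-01  1.80264963e+00  9.82475344e-04
  1.14745270e+00 -7.63550658e-01]
```

>>> drive_tool:
  translation:
    - [0,0,0]
    - [0,0,0]
  rot:
    - [0,0,-0.011]
    - [0,0,-0.011]
  grip: [40,40]

```text
time_s: 10.35
ee_pos: [0.4923, -0.2268, 0.1022]
orientation: [2.052, 2.368, 0.002]
ft_force: [0.8, 2.0, 18.1]
finger_gap: 0.0455
grasp_force: 55.0
```

```bash
python3 s.py
```

```text
[ 0.339 -0.063 -0.102] [-6.55182238e-01  1.83195485e-01  1.80270086e+00  8.50402916e-04
  1.14779823e+00 -7.98085507e-01]
```

The cap has turned 74.5° with little torque and is in the release window. Lifting gently.

>>> drive_tool:
  translation:
    - [0,0,-0.004]
    - [0,0,-0.008]
    - [0,0,-0.012]
    - [0,0,-0.012]
  rot:
    - [0,0,0]
    - [0,0,0]
    - [0,0,0]
    - [0,0,0]
  grip: [40,40,40,40]

```text
time_s: 10.85
ee_pos: [0.4907, -0.226, 0.1115]
orientation: [2.055, 2.371, 0.001]
ft_force: [3.7, -3.0, 4.5]
finger_gap: 0.0456
grasp_force: 55.0
```

>>> drive_tool:
  translation:
    - [0,0,-0.003]
    - [0,0,-0.006]
    - [0,0,-0.006]
  rot:
    - [0,0,0]
    - [0,0,0]
    - [0,0,0]
  grip: [40,40,40]

```text
time_s: 11.22
ee_pos: [0.49, -0.2253, 0.1161]
orientation: [2.057, 2.372, 0.001]
ft_force: [4.7, -2.9, 0.8]
finger_gap: 0.0454
grasp_force: 55.0
```

>>> drive_tool:
  translation:
    - [0,0,-0.005]
    - [0,0,-0.01]
    - [0,0,-0.015]
    - [0,0,-0.015]
  rot:
    - [0,0,0]
    - [0,0,0]
    - [0,0,0]
    - [0,0,0]
  grip: [40,40,40,40]

```text
time_s: 11.72
ee_pos: [0.488, -0.2241, 0.1299]
orientation: [-2.055, -2.371, 0.001]
ft_force: [-0.3, 0.4, -1.0]
finger_gap: 0.0457
grasp_force: 55.0
```

>>> drive_tool:
  translation:
    - [0,0,-0.02]
    - [0,0,-0.045]
    - [0,0,-0.07]
    - [0,0,-0.07]
  rot:
    - [0,0,0]
    - [0,0,0]
    - [0,0,0]
    - [0,0,0]
  grip: [40,40,40,40]

```text
time_s: 12.22
ee_pos: [0.4894, -0.225, 0.202]
orientation: [2.057, 2.374, -0.0]
ft_force: [-0.3, -0.1, -1.1]
finger_gap: 0.0457
grasp_force: 55.0
```

```bash
python3 - <<'E'
from h import *
from scipy.spatial.transform import Rotation as R
s=bot.read_state();Rt=R.from_rotvec(s["orientation"]).as_matrix()
print(s["ee_pos"],s["qpos"],Rt.round(3))
print((Rt.T@(np.array([.507,.222,s["ee_pos"][2]])-s["ee_pos"])).round(4))
c=camera("side");cv2.imwrite("pics/side1.png",c["pixels"])
E
```

```text
[ 0.48944602 -0.22504582  0.20196007] [-6.55323754e-01  7.36328171e-02  1.71467746e+00 -1.63821207e-04
  1.35242380e+00 -7.98048471e-01] [[-0.142  0.99   0.001]
 [ 0.99   0.142 -0.001]
 [-0.001  0.    -1.   ]]
[ 4.4e-01  8.1e-02 -3.0e-04]
```

View pics/side1.png

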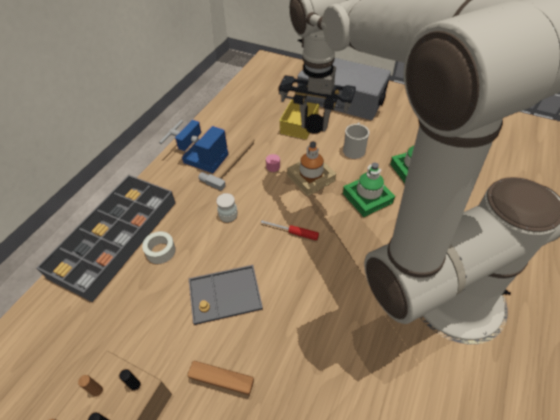

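The side view shows the cap in the gripper at (317,122) and the open neck at (312,155). Carrying it to the tray.

>>> drive_tool:
  translation:
    - [0.04,0.0075,0]
    - [0.09,0.0165,0]
    - [0.14,0.0257,0]
    - [0.185,0.034,0]
    - [0.22,0.0405,0]
  rot:
    - [0,0,0]
    - [0,0,0]
    - [0,0,0]
    - [0,0,0]
    - [0,0,0]
  grip: [40,40,40,40,40]

```text
time_s: 12.9
ee_pos: [0.4964, 0.0007, 0.1988]
orientation: [-2.054, -2.372, 0.003]
ft_force: [-0.6, -0.1, -1.1]
finger_gap: 0.0456
grasp_force: 55.0
```

>>> drive_tool:
  translation:
    - [0.045,0.0083,0]
    - [0.095,0.0175,0]
    - [0.145,0.0267,0]
    - [0.195,0.036,0]
    - [0.22,0.0405,0]
  rot:
    - [0,0,0]
    - [0,0,0]
    - [0,0,0]
    - [0,0,0]
    - [0,0,0]
  grip: [40,40,40,40,40]

```text
time_s: 13.52
ee_pos: [0.505, 0.2241, 0.1986]
orientation: [-2.053, -2.374, 0.006]
ft_force: [0.1, 0.2, -1.3]
finger_gap: 0.0453
grasp_force: 55.0
```

>>> drive_tool:
  translation:
    - [0,0,0.03]
    - [0,0,0.075]
    - [0,0,0.12]
    - [0,0,0.15]
    - [0,0,0.15]
  rot:
    - [0,0,0]
    - [0,0,0]
    - [0,0,0]
    - [0,0,0]
    - [0,0,0]
  grip: [40,40,40,40,40]

```text
time_s: 14.15
ee_pos: [0.5026, 0.2212, 0.0467]
orientation: [-2.053, -2.369, 0.013]
ft_force: [-0.5, -0.2, -0.7]
finger_gap: 0.0456
grasp_force: 55.0
```

```bash
python3 - <<'E'
from h import *
s=bot.read_state();print(s["ee_pos"],s["orientation"])
o=[]
for n in ("side","top"):
    c=camera(n);p=c["pixels"]
    E=c["extrinsics"];q=c["K"]@(E[:3,:3]@np.array([*s["ee_pos"][:2],.05])+E[:3,3]);u,v=(q[:2]/q[2]).astype(int);print(n,u,v)
    x0=min(max(u-50,0),460);y0=min(max(v-50,0),320)
    o.append(cv2.resize(p[y0:y0+100,x0:x0+100],(400,400)))
cv2.imwrite("pics/tray1.png",np.hstack(o))
E
```

```text
[0.50257664 0.22117337 0.04674806] [-2.05344323 -2.36942367  0.01253793]
side 235 283
top 189 200
```

View pics/tray1.png

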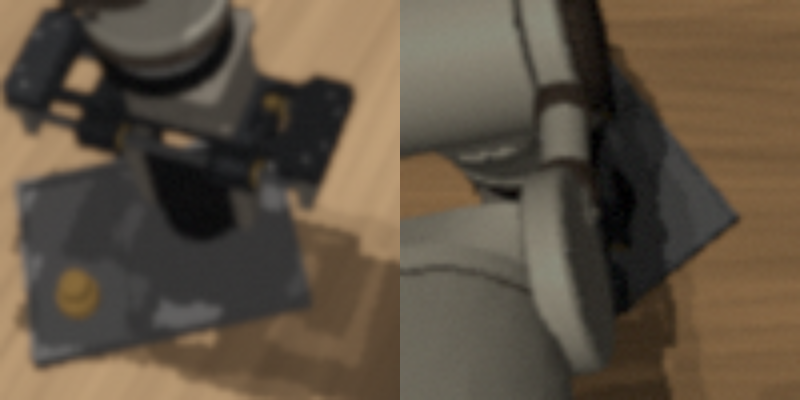

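The left half (side view) shows the cap held above the empty half, well clear of the rib and the fitting. Lowering.

>>> drive_tool:
  translation:
    - [0,0,0.01]
    - [0,0,0.02]
    - [0,0,0.029]
    - [0,0,0.031]
    - [0,0,0.031]
  rot:
    - [0,0,0]
    - [0,0,0]
    - [0,0,0]
    - [0,0,0]
    - [0,0,0]
  grip: [40,40,40,40,40]

```text
time_s: 14.88
ee_pos: [0.5069, 0.2221, 0.0202]
orientation: [-2.057, -2.374, 0.0]
ft_force: [-0.1, 0.7, 0.1]
finger_gap: 0.0455
grasp_force: 55.0
```

>>> drive_tool:
  translation:
    - [0,0,0.001]
    - [0,0,0.002]
    - [0,0,0.003]
    - [0,0,0.003]
  rot:
    - [0,0,0]
    - [0,0,0]
    - [0,0,0]
    - [0,0,0]
  grip: [40,40,40,40]

```text
time_s: 15.38
ee_pos: [0.5069, 0.2221, 0.0172]
orientation: [-2.057, -2.374, 0.0]
ft_force: [-0.8, 1.4, 0.1]
finger_gap: 0.0455
grasp_force: 55.0
```

>>> drive_tool:
  translation:
    - [0,0,0.0005]
    - [0,0,0.001]
    - [0,0,0.001]
  rot:
    - [0,0,0]
    - [0,0,0]
    - [0,0,0]
  grip: [40,40,40]

```text
time_s: 15.75
ee_pos: [0.5069, 0.2221, 0.0163]
orientation: [-2.057, -2.374, 0.0]
ft_force: [-0.2, -0.0, -1.1]
finger_gap: 0.0455
grasp_force: 55.0
```

Rim contact is expected near TCP z ≈ 0.009.

>>> drive_tool:
  translation:
    - [0,0,0.001]
    - [0,0,0.002]
    - [0,0,0.003]
    - [0,0,0.004]
    - [0,0,0.004]
  rot:
    - [0,0,0]
    - [0,0,0]
    - [0,0,0]
    - [0,0,0]
    - [0,0,0]
  grip: [40,40,40,40,40]

```text
time_s: 16.38
ee_pos: [0.5069, 0.2221, 0.0122]
orientation: [-2.057, -2.374, 0.0]
ft_force: [0.8, 0.2, -1.0]
finger_gap: 0.0455
grasp_force: 55.0
```

>>> drive_tool:
  translation:
    - [0,0,0.0005]
    - [0,0,0.001]
    - [0,0,0.0015]
    - [0,0,0.002]
    - [0,0,0.002]
  rot:
    - [0,0,0]
    - [0,0,0]
    - [0,0,0]
    - [0,0,0]
    - [0,0,0]
  grip: [40,40,40,40,40]

```text
time_s: 17.0
ee_pos: [0.5069, 0.2221, 0.0102]
orientation: [-2.057, -2.374, 0.0]
ft_force: [0.5, 0.8, -0.5]
finger_gap: 0.0451
grasp_force: 55.0
```

>>> drive_tool:
  translation:
    - [0,0,0.0005]
    - [0,0,0.001]
    - [0,0,0.001]
  rot:
    - [0,0,0]
    - [0,0,0]
    - [0,0,0]
  grip: [40,40,40]

```text
time_s: 17.38
ee_pos: [0.5069, 0.2221, 0.0092]
orientation: [-2.057, -2.374, 0.0]
ft_force: [0.7, -0.4, -0.3]
finger_gap: 0.0456
grasp_force: 55.0
```

>>> drive_tool:
  translation:
    - [0,0,0.0005]
    - [0,0,0.001]
    - [0,0,0.001]
  rot:
    - [0,0,0]
    - [0,0,0]
    - [0,0,0]
  grip: [40,40,40]

```text
time_s: 17.75
ee_pos: [0.5069, 0.2221, 0.0082]
orientation: [-2.057, -2.374, 0.0]
ft_force: [0.1, -0.3, -0.2]
finger_gap: 0.0454
grasp_force: 55.0
```

>>> drive_tool:
  translation:
    - [0,0,0.0005]
    - [0,0,0.0005]
  rot:
    - [0,0,0]
    - [0,0,0]
  grip: [40,40]

```text
time_s: 18.0
ee_pos: [0.507, 0.2221, 0.0079]
orientation: [-2.057, -2.374, -0.0]
ft_force: [0.3, -0.4, -1.2]
finger_gap: 0.0453
grasp_force: 55.0
```

>>> drive_tool:
  translation:
    - [0,0,0.0006]
    - [0,0,0.0006]
  rot:
    - [0,0,0]
    - [0,0,0]
  grip: [40,40]

```text
time_s: 18.25
ee_pos: [0.5071, 0.2221, 0.0079]
orientation: [-2.057, -2.374, 0.0]
ft_force: [-2.2, -0.3, 4.6]
finger_gap: 0.0456
grasp_force: 55.0
```

>>> drive_tool:
  translation:
    - [0,0,0.0005]
    - [0,0,0.0005]
  rot:
    - [0,0,0]
    - [0,0,0]
  grip: [40,40]

```text
time_s: 18.5
ee_pos: [0.507, 0.2221, 0.0078]
orientation: [-2.057, -2.374, 0.001]
ft_force: [-5.3, -1.6, 8.6]
finger_gap: 0.0456
grasp_force: 55.0
```

The cap stands on the floor. I relax the push, ease the grip and open only part way, since the walls are near.

>>> drive_tool:
  translation:
    - [0,0,-0.001]
    - [0,0,-0.001]
  rot:
    - [0,0,0]
    - [0,0,0]
  grip: [40,40]
  squeeze: 5

```text
time_s: 18.75
ee_pos: [0.5072, 0.2221, 0.0078]
orientation: [2.057, 2.374, 0.001]
ft_force: [0.8, 1.1, 2.4]
finger_gap: 0.046
grasp_force: 5.0
```

>>> drive_tool:
  translation:
    - [0,0,0]
    - [0,0,0]
    - [0,0,0]
    - [0,0,0]
  rot:
    - [0,0,0]
    - [0,0,0]
    - [0,0,0]
    - [0,0,0]
  grip: [50,58,58,58]

```text
time_s: 19.25
ee_pos: [0.5069, 0.2221, 0.0076]
orientation: [-2.058, -2.374, 0.0]
ft_force: [-0.2, 0.4, -0.0]
finger_gap: 0.0579
grasp_force: 0.0
```

>>> drive_tool:
  translation:
    - [0,0,-0.01]
    - [0,0,-0.03]
    - [0,0,-0.06]
    - [0,0,-0.1]
    - [0,0,-0.15]
  rot:
    - [0,0,0]
    - [0,0,0]
    - [0,0,0]
    - [0,0,0]
    - [0,0,0]
  grip: [58,58,58,58,58]

```text
time_s: 19.88
ee_pos: [0.5062, 0.2219, 0.1589]
orientation: [-2.057, -2.373, 0.002]
ft_force: [0.4, -0.4, 0.7]
finger_gap: 0.0581
grasp_force: 0.0
```

>>> drive_tool:
  translation:
    - [0,0,-0.05]
    - [-0.05,0,-0.05]
    - [-0.1,0,-0.05]
    - [-0.15,0,-0.05]
    - [-0.15,0,-0.05]
  rot:
    - [0,0,0]
    - [0,0,0]
    - [0,0,0]
    - [0,0,0]
    - [0,0,0]
  grip: [58,58,58,58,58]

```text
time_s: 20.5
ee_pos: [0.5288, 0.0708, 0.2085]
orientation: [2.062, 2.368, 0.0]
ft_force: [-0.2, 1.4, -0.3]
finger_gap: 0.058
grasp_force: 0.0
```

```bash
python3 - <<'E'
from h import *
c=camera("side");P=cloud(c)
cv2.imwrite("pics/end.png",cv2.resize(c["pixels"][230:350,160:300],None,fx=4,fy=4))
m=(np.hypot(P[...,0]-.507,P[...,1]-.222)<.04)&(P[...,2]>.038)&(P[...,2]<.06)
q=P[m];print(len(q),cv2.minEnclosingCircle(q[:,:2].astype(np.float32)),np.median(q[:,2]),np.ptp(q[:,2]))
E
```

```text
244 ((0.5080761313438416, 0.226551815867424), 0.023121435195207596) 0.041660919206682134 0.007453394797589441
```

View pics/end.png

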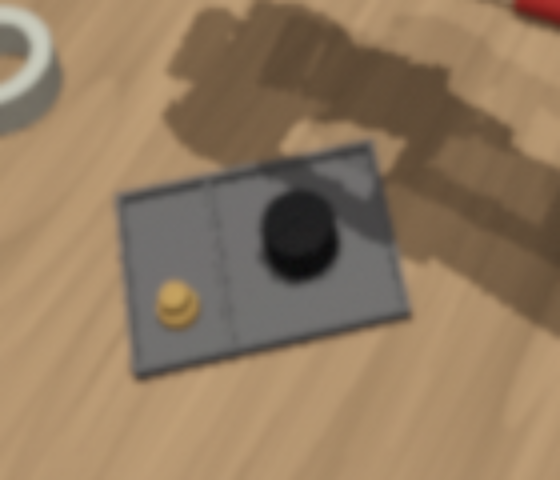

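The crop shows the cap standing upright in the middle of the empty half (crop pixel 300,235), with the fitting at (178,303) untouched.

```bash
python3 -c "
from rig import bot
print(bot.sign_off())"
```

```text
the job is handed in; nothing more can be done
None
```

The solvent bottle is open and its cap stands upright near the middle of the tray's empty half; the job is handed in, but sign-off returned no verdict.

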